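# Stand up the fallen sample bottle and vent its cap for the drying oven

### The job

The square sample bottle has toppled over on the bench: stand it gently upright in the white spill tray and let go of it, then screw its black cap down until it bottoms out and back it off a quarter turn, so that the damp sample can vent in the oven. Finish still gripping the cap, quite still, with the bottle standing in the tray, so that it cannot creep while I tape it at that setting; leave the other things on the bench where they are.

Things in the scene. Friction and masses are not known exactly. Their poses are not given: they have to be found in the camera images.
- bottle: Opaque cream square bottle, body 54 x 54 mm, flanks straight up to 94 mm, shoulder to 103, round neck 37 mm wide above; blank label on one flank; about 0.42 kg, mass centre 50 mm above the base; carries the cap. Origin: centre of the base; z along its axis towards the cap, x and y square to the flanks. At the start it lies on a flank, z level, axis 27 mm up, cap end sideways or towards the robot.
- cap: Black ribbed screw cap on the bottle's neck, 46 mm wide, 24 mm high. Origin: centre of its lower rim; z out through its top (top at +24 mm); a yellow paint mark on the top runs from centre to rim along its x. Fully home, the lower rim is 104 mm above the bottle's base, 1 mm above the shoulder: keep fingertips above that. Each turn out raises it 4.5 mm.
- cap_turn (a joint): Cap angle on its right-hand thread relative to the bottle, rad: 0 = bottomed out (hard stop), growing as it is unscrewed (counter-clockwise seen from above); a quarter turn is 1.57. Starts 2.5 to 4.6 out. Thread friction 0.02 N m; stays where left. Twisted over about 0.1 N m (e.g. at the stop), or lifted by the cap, the bottle turns with the cap on its liner: bear down lightly.
- tray: White plastic spill tray, fixed to the bench, 240 mm (its x) by 200 mm (its y), wall 5 mm thick and 22 mm high, lined with blue-grey ribbed non-slip rubber. Origin: centre of its underside, at bench height; the liner's upper surface, on which the bottle stands, is 7 mm above it.
- carousel: Bystander: loose thin aluminium sample carousel, a disc 144 mm in diameter and 4 mm thick with a ring of 48 dark cups, lying flat. Origin: centre of its underside.
- wash_bottle: Bystander: loose white wash bottle with red cap and bent red spout, 68 mm in diameter, 185 mm high. Origin: centre of its underside.
- beaker: Bystander: loose steel beaker, 68 mm in diameter at the rim, 85 mm high. Origin: centre of its underside.
- tweezers: Bystander: loose steel tweezers, 126 mm long, 18 mm wide, 6 mm high, lying flat along their x. Origin: their middle, at bench height.

How it is judged:
On the way, in this order (a step that is already met when the one before it is completed fails the run):
1. the bottle stands upright in the tray, let go (angle between bottle's own z axis and vertical below 0.08 rad and z of bottle in the frame of tray between 0.003 and 0.012 m and x of bottle in the frame of tray between -0.1 and 0.1 m and y of bottle in the frame of tray between -0.08 and 0.08 m and contact force between the fingers and bottle below 0.3 N and linear speed of bottle below 0.03 m/s), for 0.2 s.
2. with the bottle standing in the tray, the cap is screwed down until it bottoms out (angle between bottle's own z axis and vertical below 0.08 rad and z of bottle in the frame of tray between 0.003 and 0.012 m and x of bottle in the frame of tray between -0.1 and 0.1 m and y of bottle in the frame of tray between -0.08 and 0.08 m and value of joint cap_turn below 0.1 rad), for 0.1 s.
At the end, for the whole second after the job is handed in: The bottle stands upright (within 0.08 rad) on the tray's liner, its centre within 100 mm / 80 mm of the tray's centre along tray x / y; the cap is a quarter turn off its stop (1.57 +/- 0.35 rad), not turning, and the fingers still grip it by its skirt (over 3 N) (angle between bottle's own z axis and vertical below 0.08 rad and z of bottle in the frame of tray between 0.003 and 0.012 m and x of bottle in the frame of tray between -0.1 and 0.1 m and y of bottle in the frame of tray between -0.08 and 0.08 m and contact force between bottle and tray above 1 N and value of joint cap_turn between 1.22 and 1.92 rad and contact force between the fingers and cap above 3 N and horizontal distance between the grasp point and cap below 0.02 m and z of the grasp point in the frame of cap below 0.038 m and velocity of joint cap_turn between -0.1 and 0.1 rad/s and linear speed of bottle below 0.02 m/s); the arm keeps its last pose, push and grip.
It fails at once if the carousel is shoved more than 25 mm or knocked over (distance of carousel from where it was at the start of the episode above 0.025 m or angle between carousel's own z axis and vertical above 0.35 rad).
It fails at once if the wash bottle is shoved more than 25 mm or knocked over (distance of wash_bottle from where it was at the start of the episode above 0.025 m or angle between wash_bottle's own z axis and vertical above 0.35 rad).
It fails at once if the beaker is shoved more than 25 mm or knocked over (distance of beaker from where it was at the start of the episode above 0.025 m or angle between beaker's own z axis and vertical above 0.35 rad).
It fails at once if the tweezers is shoved more than 25 mm or knocked over (distance of tweezers from where it was at the start of the episode above 0.025 m or angle between tweezers's own z axis and vertical above 0.35 rad).
It fails at once if the bottle is banged down or pressed into the tray with over 60 N (contact force between bottle and tray above 60 N).
It also fails if it takes over 72 s, if anything falls off the work surface, if the arm or the gripper's body presses on something with over 40 N, if the wrist force passes 120 N, or if a joint passes its speed limit or range.

### The arm

A 7-joint arm with a two-finger parallel gripper is mounted at the origin on the work surface. World frame = base frame: x ahead of the robot, y to its left, z up, the work surface at z = 0. Lengths are in m, angles in rad, forces in N, time in s.
With the tool pointing down it reaches from about 0.4 to 0.85 m from the base axis. Payload 10.4 kg.
Tool frame: the origin (TCP) lies between the finger pads; the fingertips stand 19 mm ahead of it and the grasp point (between the pads) is the TCP (bot.tips_ahead is the distance from the TCP to the fingertips, in m); z points along the fingers, y is the line along which they close (so a half turn about z gives the same grasp; the last joint's range is limited). The gripper opens to 87 mm and grips with 3 to 60 N. Pads are 19 mm wide; open, the fingers measure 117 mm over their backs; the gripper's body (75 mm by 190 mm) begins 51 mm behind the grasp point.
Start: joints at [-1.195, 0.332, -0.065, 1.46, 0.022, 1.35, -0.088], TCP at [0.243, 0.576, 0.242] pointing down, gripper open.
Joint ranges: [-2.6, 2.6], [-0.5, 2.12], [-1.47, 1.34], [0.16, 2.42], [-1.27, 4.41], [0.06, 2.06], [-2.6, 2.6]. Speed limits (rad/s): [2.22, 2.22, 2.79, 2.79, 3.14, 3.14, 3.14].

### API

Orientations are given as a 3x3 rotation matrix whose columns are the frame's x, y, z axes.
In Python, from bench import bot, viewer gives the robot as it stands. Calls block until the motion is done:
- bot.movep(position, orientation): joint-space move of the TCP to a pose.
- bot.servo_line(position, orientation=None, speed=0.15, force_limit=None): straight line of the TCP; orientation=None keeps the orientation; speed is the mean speed in m/s. With force_limit (N) it stops when the force on the tool has changed by that much, and returns True; else False.
- bot.move_j(angles): joint-space move.
- bot.ungrasp() and bot.close_gripper(grip_force=None): open the fingers fully, or close them until they stop; grip_force is the grip in N (None keeps the last).
- bot.pause(seconds).
- bot.inverse_kinematics(position, orientation): joint angles nearest the present ones, or None.
- bot.get_state(): the state.
- viewer.grab_frame(name): name is "scene" or "top" or "wrist"; returns (picture, depth): 480x640x3 uint8, red, green, blue; 480x640 float32, m along the optical axis (not along the pixel's ray), 0 where there is no reading.
- viewer.camera_model(name): a dict with "fx", "fy", "cx", "cy" (pixels), "k1" (the pictures are not rectified: a ray, as slopes to the right and down, at radius r is drawn at 1 + k1 r^2 times it, then the intrinsics apply), "world_from_camera" (4x4, takes a point from camera to world coordinates); the wrist camera has in their place "tool_from_camera" (4x4, takes a point from camera to tool coordinates, whose origin is the TCP and whose axes are the flange's). Camera axes: x right, y down, z forward; pixel columns grow to the right and rows downward; lengths in m; the calibration is good to about 2 mm. A picture is of the moment at which its call begins: read the wrist's pose just before it. camera_model takes no time and is no camera call.
A pose or a line that the arm cannot do raises bot.IKError and nothing moves.
- bot.sign_off(): hands the job in; it is judged then, once.
Trained networks look in the newest picture that a camera, given by its name, has taken for a name from the list of things; names that differ only in an ending like _2 or _b are one class to them, and where a whole thing is asked for, a point or a joint stands for the part that bears it (a point fixed in the world has none). Each returns a list of dicts, best first, with "conf" (0 to 1); they miss things now and then, are a little off and sometimes report something else, mostly with a low value. They report only what shows in the picture. A call takes as long as a camera call.
- viewer.spot_in(query, camera): "extent" ([left, top, right, bottom] in pixels, round what is visible of it).
- viewer.regions_of(query, camera): "pixels" (480x640 bool, what is visible of it) and "extent" ([left, top, right, bottom] in pixels, round what is visible of it).
The state is a dict: "time_s": time; "q": joint angles; "dq": joint speeds; "effort": joint torques, N m; "tool_pos": TCP position; "tool_rot": TCP orientation; "contact_force": force on the tool from outside, world axes, zero at the start; "wrist_torque": the same for the moment, N m; "width": finger opening in m; "finger_force": force on a finger pad.
Only numpy, scipy, OpenCV 4.12 (cv2) and the standard library are available. Lean on these libraries where they do the work, as an engineer would, in place of code of your own. Each camera call takes 0.05 s, during which the arm holds its last target. There are 200 camera calls.

## Working session

There is one attempt and no reset: what is moved stays moved. The work goes in short steps, each a Python script; the robot and the scene stay as the last script left them, time stands still between calls to the robot, and variables do not carry over. Pictures are saved under pics/ and viewed, at most 10 in all, crops included, and the job is handed in when it is done.

```bash
ls; mkdir -p pics; cat > h.py <<'E'
import numpy as np, cv2
from bench import bot, viewer
def model(c,st=None):
    m=viewer.camera_model(c)
    if "world_from_camera" in m: T=np.array(m["world_from_camera"])
    else:
        T=np.eye(4);T[:3,:3]=st["tool_rot"];T[:3,3]=st["tool_pos"];T=T@np.array(m["tool_from_camera"])
    return m,T
def undist(m,u,v):
    x=(np.asarray(u,float)-m["cx"])/m["fx"];y=(np.asarray(v,float)-m["cy"])/m["fy"]
    a,b=x.copy(),y.copy()
    for _ in range(15):
        s=1+m["k1"]*(a*a+b*b);a=x/s;b=y/s
    return a,b
def cloud(c,depth,mask,st=None):
    m,T=model(c,st);v,u=np.nonzero(mask&(depth>0))
    a,b=undist(m,u,v);d=depth[v,u]
    return (T@np.stack([a*d,b*d,d,np.ones_like(d)]))[:3].T, u, v
def save(n,im): cv2.imwrite(f"pics/{n}.png",cv2.cvtColor(im,cv2.COLOR_RGB2BGR))
E
python3 - <<'E'
from h import *
np.set_printoptions(precision=3,suppress=True)
for c in ["top","scene"]:
    im,d=viewer.grab_frame(c);save(c,im);np.save(c+"_d",d)
    for n in ["bottle","cap","tray","carousel","wash_bottle","beaker","tweezers"]:
        r=viewer.regions_of(n,c)
        for e in r[:2]:
            P,u,v=cloud(c,d,e["pixels"]); 
            if len(P): print(c,n,round(e["conf"],2),np.array(e["extent"]),len(P),"med",np.median(P,0),"lo",np.percentile(P,2,axis=0),"hi",np.percentile(P,98,axis=0))
        if r: np.save(f"{c}_{n}",r[0]["pixels"])
print(bot.get_state())
E
```

```text
bench.py
pics
top bottle 0.9 [369.7 273.4 452.3 317.9] 2306 med [ 0.5   -0.155  0.052] lo [ 0.476 -0.216  0.03 ] hi [ 0.528 -0.09   0.056]
top cap 0.9 [370.7 290.3 390.  319. ] 411 med [ 0.496 -0.1    0.044] lo [ 0.476 -0.115  0.017] hi [ 0.519 -0.088  0.051]
top cap 0.17 [326.1 315.3 345.3 384.6] 587 med [ 0.431 -0.016  0.004] lo [ 0.374 -0.037 -0.004] hi [0.484 0.005 0.008]
top tray 0.8 [122.9 230.2 238.5 364.6] 15051 med [0.55  0.249 0.007] lo [0.436 0.149 0.003] hi [0.671 0.349 0.022]
top carousel 0.96 [270.  141.9 344.5 214.9] 4277 med [0.753 0.    0.003] lo [ 0.69  -0.065 -0.001] hi [0.818 0.064 0.007]
top wash_bottle 0.58 [409.  103.5 461.4 185.4] 1935 med [ 0.731 -0.216  0.115] lo [ 0.712 -0.251  0.008] hi [ 0.774 -0.193  0.178]
top wash_bottle 0.47 [268.1 142.8 343.5 214.1] 4193 med [0.753 0.    0.003] lo [ 0.69  -0.064 -0.   ] hi [0.818 0.064 0.007]
top beaker 0.64 [164.1 148.5 207.5 198.7] 1513 med [0.774 0.224 0.048] lo [ 0.733  0.189 -0.   ] hi [0.796 0.25  0.086]
top tweezers 0.61 [325.3 316.4 344.5 384.8] 518 med [ 0.432 -0.017  0.004] lo [ 0.373 -0.038 -0.002] hi [0.4
[... 873 characters left out ...]
003] hi [0.488 0.001 0.008]
scene tweezers 0.35 [239.4 248.4 262.2 271.1] 282 med [ 0.509 -0.105  0.045] lo [ 0.485 -0.116  0.028] hi [ 0.523 -0.093  0.05 ]
{'time_s': 0.8, 'q': array([-1.195,  0.332, -0.065,  1.46 ,  0.022,  1.35 , -0.089]), 'dq': array([ 0.001, -0.   , -0.001,  0.001,  0.   ,  0.   , -0.001]), 'effort': array([  0.001, -62.302,   0.025, -39.01 ,  -0.061,   0.032,   0.   ]), 'tool_pos': array([0.243, 0.576, 0.242]), 'tool_rot': array([[-0.922,  0.388,  0.   ],
       [ 0.388,  0.922,  0.   ],
       [ 0.   ,  0.   , -1.   ]]), 'contact_force': array([-0.045,  1.297,  1.037]), 'wrist_torque': array([ 0.   , -0.007,  0.013]), 'finger_force': 0.0, 'width': 0.08710459278412039}
```

View pics/top.png

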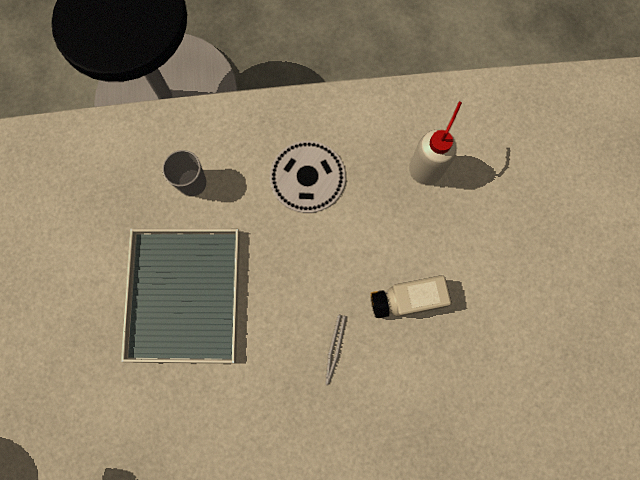

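```bash
python3 - <<'E'
from h import *
from scipy.spatial.transform import Rotation as R
np.set_printoptions(precision=3,suppress=True)
for c in ["top","scene"]:
    d=np.load(c+"_d.npy")
    P,u,v=cloud(c,d,np.load(c+"_bottle.npy"))
    Q=P[(P[:,2]>.049)]
    rc=cv2.minAreaRect(Q[:,:2].astype(np.float32)*1000); print(c,"bottle",rc,len(Q))
    B=P[P[:,2]>.045]; 
    if c=="top":
        P,_,_=cloud(c,d,np.load("top_tray.npy"));print("tray",cv2.minAreaRect(P[:,:2].astype(np.float32)*1000),np.median(P[:,2]))
        # rim
        Q=P[P[:,2]>.016];print("rim",cv2.minAreaRect(Q[:,:2].astype(np.float32)*1000),len(Q))
E
```

```text
top bottle ((501.8012390136719, -155.41024780273438), (53.72330093383789, 129.94058227539062), 4.591871738433838) 1670
tray ((554.064697265625, 251.6599578857422), (210.58749389648438, 241.68592834472656), 83.467041015625) 0.006619281098236729
rim ((553.6134643554688, 248.284423828125), (200.98329162597656, 241.9410400390625), 83.61962890625) 1484
scene bottle ((505.0892028808594, -158.82379150390625), (54.94990539550781, 130.24119567871094), 5.232834339141846) 1455
```

The top view shows the bottle at columns 370-450, rows 275-318, with its cap end to the left at (380,304). The tray is at (180,297) and the tweezers at (337,350), clear of the bottle.

The plan is to grip with the hand leaning towards the cap, so that the tool still points 30° below level once the bottle is upright.

```bash
cat >> h.py <<'E'
np.set_printoptions(precision=3,suppress=True)
t=np.radians(30); up=np.array([0,0,1.])
def toolrot(n,zb,s):
    z=-np.cos(t)*n-np.sin(t)*zb; y=s*np.cross(n,zb); return np.column_stack([np.cross(y,z),y,z])
A=np.array([-np.sin(np.radians(4.9)),np.cos(np.radians(4.9)),0]); C=np.array([.5035,-.157,.027])
BASE=C-.065*A
SG=.068
TRAY=np.array([.554,.2485,.007])
E
python3 - <<'E'
from h import *
G=BASE+SG*A; G[2]=.036
for s in (1,-1):
    Rg=toolrot(up,A,s); print(s,"grasp",bot.inverse_kinematics(G,Rg),"pre",bot.inverse_kinematics(G-.13*Rg[:,2],Rg))
    for y in np.radians(range(-60,151,15)):
        h=np.array([np.cos(y),np.sin(y),0]); Rf=toolrot(-h,up,s)
        p=TRAY+up*(SG)+.009*-h
        a,b=bot.inverse_kinematics(p+.005*up,Rf),bot.inverse_kinematics(p+.15*up,Rf)
        if a is not None and b is not None: print(s,np.degrees(y),a,b)
E
```

```text
1 grasp [ 0.913  0.758 -1.246  1.995  1.265  1.402  2.342] pre [ 0.815  0.438 -1.235  1.925  0.919  1.407  2.476]
1 -59.99999999999999 [-1.192  0.754  0.301  1.638  0.745  1.366 -0.785] [-1.199  0.547  0.309  1.598  0.784  1.538 -0.619]
1 -45.0 [-1.23   0.634  0.271  1.848  0.947  1.194 -0.814] [-1.228  0.397  0.265  1.807  0.945  1.368 -0.598]
1 -29.999999999999996 [-1.239  0.517  0.247  2.049  1.194  1.034 -0.873] [-1.221  0.242  0.221  2.004  1.121  1.196 -0.573]
1 -14.999999999999998 [-1.192  0.407  0.216  2.232  1.515  0.893 -0.968] [-1.165  0.088  0.18   2.181  1.31   1.001 -0.535]
1 0.0 [-1.092  0.314  0.205  2.382  1.941  0.762 -1.112] [-1.054 -0.056  0.155  2.324  1.523  0.752 -0.487]
1 90.0 [ 0.06   0.593 -0.064  1.877 -1.194  1.147 -2.325] [-0.279  0.369  0.336  1.854 -1.22   1.362 -2.534]
1 105.00000000000001 [-0.269  0.735  0.337  1.686 -1.201  1.494 -2.244] [-0.42   0.553  0.539  1.654 -1.199  1.655 -2.433]
1 119.99999999999999 [-0.417  0.899  0.539  1.48  -1.187  1.762 -2.159] [-0.539  0.76   0.743  1.447 -1.231  1.946 -2.307]
1 135.0 [-0.534  1.08   0.742  1.273 -1.21
[... 890 characters left out ...]
63  0.358]
-1 75.0 [ 0.57   0.583 -0.656  2.049 -1.192  0.73   0.762] [ 0.229  0.224 -0.264  2.021 -1.238  1.008  0.499]
-1 90.0 [ 0.13   0.597 -0.148  1.873 -1.155  1.115  0.798] [-0.109  0.358  0.136  1.845 -1.167  1.311  0.58 ]
-1 105.00000000000001 [-0.32   0.749  0.405  1.689 -1.235  1.526  0.913] [-0.465  0.568  0.601  1.657 -1.224  1.679  0.72 ]
-1 119.99999999999999 [-0.275  0.848  0.324  1.47  -1.064  1.665  0.924] [-0.362  0.679  0.457  1.436 -1.091  1.829  0.767]
-1 135.0 [-0.296  0.958  0.309  1.256 -0.94   1.829  0.968] [-0.288  0.786  0.301  1.213 -0.939  1.963  0.804]
-1 150.0 [-0.319  1.061  0.275  1.046 -0.809  1.979  1.028] [-0.146  0.894 -0.065  0.982 -0.656  2.059  0.771]
```

```bash
python3 - <<'E'
from h import *
G=BASE+SG*A; G[2]=.036; R=toolrot(up,A,-1)
bot.ungrasp()
bot.movep(G-.2*R[:,2],R)
st=bot.get_state(); im,d=viewer.grab_frame("wrist"); save("w1",im)
r=viewer.regions_of("bottle","wrist")
if r:
    P,_,_=cloud("wrist",d,r[0]["pixels"],st); Q=P[P[:,2]>.049]; print(r[0]["conf"],cv2.minAreaRect(Q[:,:2].astype(np.float32)*1000),len(Q), np.percentile(P@A,[1,99])-BASE@A, np.median(Q[:,2]))
print(st["time_s"],st["contact_force"])
E
```

```text
0.95 ((502.5791320800781, -155.17147827148438), (53.35345458984375, 127.0566177368164), 5.0523247718811035) 3683 [0.007 0.131] 0.0548111816548188
3.4333 [ 0.291 -0.56   0.528]
```

View pics/w1.png

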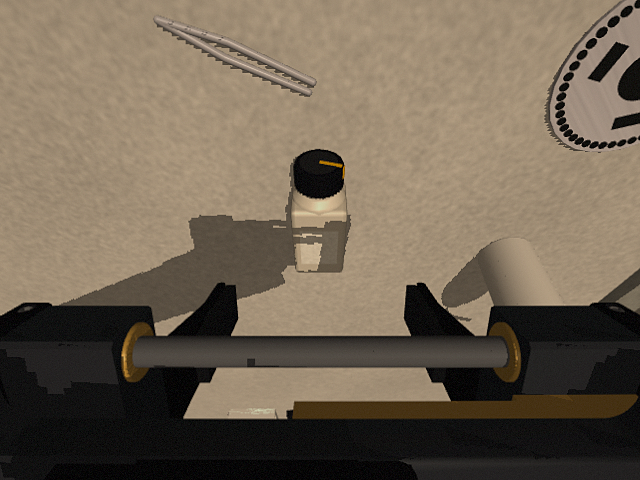

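The wrist view shows the bottle at (320,220), centred between the fingers, and its fit agrees with the overhead one. I'll grasp and lift.

```bash
python3 - <<'E'
from h import *
G=BASE+SG*A; G[:2]+=[-.001,.0005]; G[2]=.036; R=toolrot(up,A,-1)
print(bot.servo_line(G,R,speed=.12,force_limit=12))
st=bot.get_state();print(st["tool_pos"],G,st["contact_force"])
bot.close_gripper(25); st=bot.get_state();print(st["width"],st["finger_force"],st["time_s"])
bot.servo_line(st["tool_pos"]+[0,0,.2],speed=.12)
st=bot.get_state();print(st["width"],st["finger_force"],st["contact_force"],st["time_s"])
y=np.radians(112);h=np.array([np.cos(y),np.sin(y),0]);Rf=toolrot(-h,up,-1)
p=TRAY+up*SG-.009*h
mid=np.array([.53,.05,.30])
for q,r in ((p+.13*up,Rf),):
    print(bot.inverse_kinematics(q,r)); bot.movep(q,r)
st=bot.get_state();print(st["width"],st["finger_force"],st["contact_force"],st["time_s"],st["tool_pos"],st["tool_rot"]-Rf)
im,d=viewer.grab_frame("scene");save("s2",im)
E
```

```text
False
[ 0.503 -0.153  0.036] [ 0.502 -0.154  0.036] [-0.137  0.175  0.531]
0.053548628723853936 24.997756235534325 6.0167
0.0535557745590019 24.997727978043258 [-0.662 -0.432 -4.055] 7.8333
[-0.391  0.639  0.503  1.564 -1.158  1.726  0.768]
0.05383601915581698 24.997747263405472 [ 0.304 -0.677 -3.923] 9.325 [0.557 0.24  0.205] [[ 0.    -0.    -0.001]
 [ 0.002  0.    -0.001]
 [-0.001 -0.001 -0.001]]
```

View pics/s2.png

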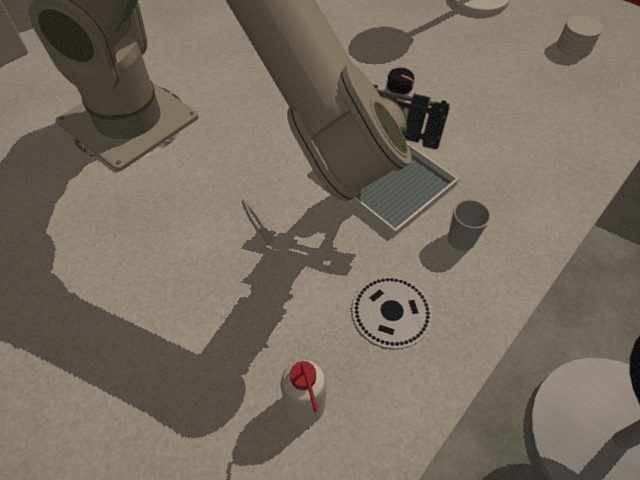

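The scene view shows the bottle held upright over the tray, cap at (400,80). Lowering now.

```bash
python3 - <<'E'
from h import *
st=bot.get_state(); p=st["tool_pos"]
bot.servo_line(np.array([p[0],p[1],.093]),speed=.1)
print(bot.servo_line(np.array([p[0],p[1],.068]),speed=.015,force_limit=4))
st=bot.get_state();print(st["tool_pos"],st["contact_force"],st["wrist_torque"])
im,d=viewer.grab_frame("top");save("t3",im[200:400,80:320])
for n in("bottle","cap"):
    r=viewer.regions_of(n,"top")
    if r: P,_,_=cloud("top",d,r[0]["pixels"]); print(n,r[0]["conf"],np.median(P,0),P.min(0),P.max(0))
E
```

```text
True
[0.557 0.24  0.077] [-0.558 -1.474  6.063] [-0.131 -0.217  0.078]
bottle 0.9 [0.55  0.241 0.133] [0.52  0.202 0.006] [0.6   0.295 0.143]
cap 0.95 [0.552 0.247 0.137] [0.529 0.227 0.005] [0.59  0.312 0.143]
```

```bash
python3 - <<'E'
from h import *
bot.close_gripper(4); bot.pause(.3); bot.ungrasp(); bot.pause(.4)
st=bot.get_state();R=st["tool_rot"];print(st["width"],st["contact_force"],st["tool_pos"])
bot.servo_line(st["tool_pos"]-.13*R[:,2],speed=.12)
s=bot.get_state(); bot.servo_line(s["tool_pos"]+[0,0,.13],speed=.15)
ims=[]
for c in("top","scene"):
    im,d=viewer.grab_frame(c)
    if c=="top": ims.append(cv2.resize(im[200:380,100:340],(600,450)))
    else: ims.append(im)
    for n in("bottle","cap"):
        r=viewer.regions_of(n,c)
        if r:
            P,_,_=cloud(c,d,r[0]["pixels"]); Q=P[P[:,2]>.125]; print(c,n,r[0]["conf"],np.median(Q,0),cv2.minEnclosingCircle(Q[:,:2].astype(np.float32)*1000),np.percentile(P[:,2],[50,90,98]))
save("t4",ims[0]);print(bot.get_state()["time_s"])
E
```

```text
0.08687641028935258 [-0.911 -0.131 -0.236] [0.556 0.24  0.075]
top bottle 0.75 [0.552 0.248 0.137] ((553.3187866210938, 249.59144592285156), 24.085363388061523) [0.104 0.139 0.14 ]
top cap 0.57 [0.551 0.248 0.137] ((552.8035888671875, 249.3901824951172), 23.634170532226562) [0.137 0.139 0.141]
scene bottle 0.68 [0.569 0.247 0.137] ((646.3860473632812, 98.18086242675781), 195.72476196289062) [0.119 0.138 0.371]
scene cap 0.61 [0.567 0.248 0.136] ((562.2011108398438, 249.26046752929688), 22.783153533935547) [0.136 0.138 0.139]
16.175
```

View pics/t4.png

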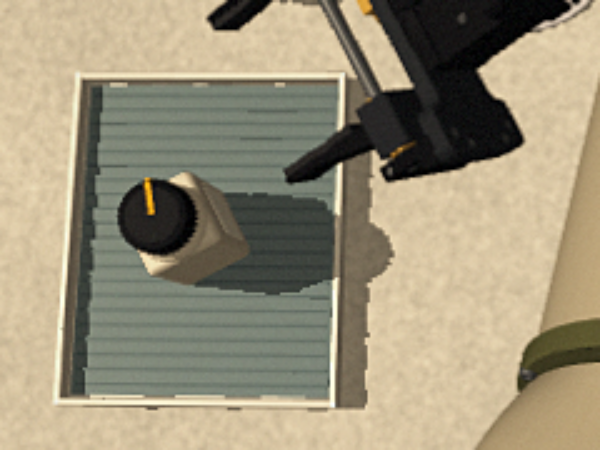

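The top crop shows the bottle standing free in the tray, with the cap at crop (157,215) and its yellow mark pointing up. Next I move over the cap with joint 7 wound to one end.

```bash
cat >> h.py <<'E'
def down(psi):  # y axis yaw psi, z down
    y=np.array([np.cos(psi),np.sin(psi),0]); return np.column_stack([np.cross(y,-up),y,-up])
E
python3 - <<'E'
from h import *
P=np.array([.556,.249,.26])
for k in range(0,360,30):
    q=bot.inverse_kinematics(P,down(np.radians(k))); print(k,q)
E
```

```text
0 [-1.098  0.348  0.777  1.514 -0.246  1.381 -0.305]
30 [-1.076  0.341  0.745  1.513 -0.233  1.379  0.209]
60 [-1.038  0.331  0.693  1.511 -0.213  1.377  0.716]
90 [-0.97   0.316  0.601  1.507 -0.18   1.374  1.214]
120 [-0.885  0.303  0.489  1.503 -0.143  1.372  1.708]
150 [-0.771  0.291  0.344  1.497 -0.099  1.371  2.197]
180 [ 0.27   0.481 -1.052  1.437  0.416  1.461  2.364]
210 None
240 [-0.621  0.285  0.155  1.488 -0.044  1.372 -2.557]
270 [-0.797  0.293  0.377  1.498 -0.109  1.371 -1.984]
300 [-0.896  0.304  0.503  1.503 -0.148  1.372 -1.43 ]
330 [-1.058  0.336  0.721  1.512 -0.224  1.378 -0.846]
```

```bash
python3 - <<'E'
from h import *
R=down(np.radians(160)); bot.movep([.556,.249,.26],R)
bot.pause(.3)
st=bot.get_state(); print(st["time_s"],st["q"],st["contact_force"],st["wrist_torque"])
im,d=viewer.grab_frame("wrist");save("w5",im)
for n in("cap","bottle"):
    for e in viewer.regions_of(n,"wrist")[:1]:
        P,_,_=cloud("wrist",d,e["pixels"],st); 
        Q=P[P[:,2]>.130]; print(n,e["conf"],np.median(Q,0),cv2.minEnclosingCircle(Q[:,:2].astype(np.float32)*1000),np.percentile(Q[:,2],[10,50,90]))
        S=P[(P[:,2]>.095)&(P[:,2]<.12)]
        if len(S): print("sh",cv2.minAreaRect(P[:,:2].astype(np.float32)*1000))
E
```

```text
17.925 [-0.735  0.29   0.3    1.495 -0.086  1.371  2.361] [ 0.185 -0.067 -0.456] [0.075 0.069 0.011]
cap 0.84 [0.554 0.246 0.139] ((555.0307006835938, 247.72561645507812), 23.809093475341797) [0.137 0.139 0.14 ]
sh ((560.7586669921875, 265.1220397949219), (83.22328186035156, 59.50143814086914), 66.68548583984375)
bottle 0.92 [0.554 0.246 0.139] ((554.6913452148438, 248.04852294921875), 23.68365478515625) [0.137 0.139 0.14 ]
sh ((562.9218139648438, 269.8077392578125), (85.75788879394531, 89.95988464355469), 21.904769897460938)
```

View pics/w5.png

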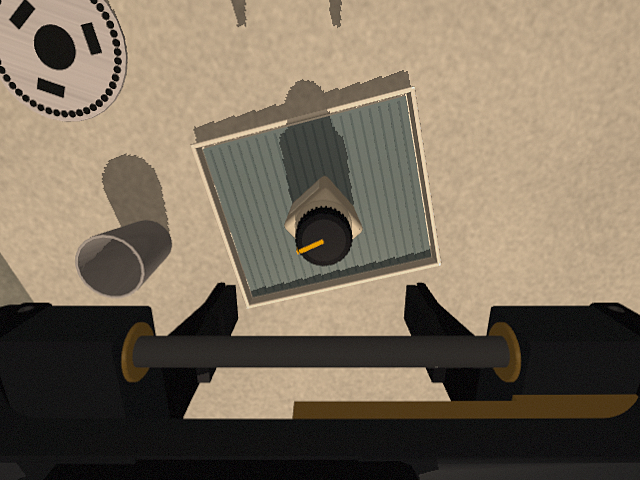

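The wrist view shows the cap at (325,240), still on the bottle in the tray. The fitted centre is (0.5545, 0.248) and the top is at about 0.138. I'll grip it and screw it down.

```bash
cat >> h.py <<'E'
def turn(psi,z,c,dpsi,F0,target,step=.2,stop=None,k=4e-5,zmin=.1310):
    n=int(round(abs(dpsi)/step)); s=np.sign(dpsi)
    for i in range(n):
        f=bot.get_state()["contact_force"][2]-F0
        psi+=s*step; z+=s*step*.0045/(2*np.pi)-np.clip(k*(target-f),-3e-4,3e-4); z=max(z,zmin)
        bot.movep([c[0],c[1],z],down(psi))
        st=bot.get_state()
        print(f"{st['time_s']:.2f} psi {np.degrees(psi):.0f} z {z:.4f} {st['tool_pos'][2]:.4f} Fz {st['contact_force'][2]-F0:.2f} T {st['wrist_torque']} w {st['width']:.4f} q7 {st['q'][6]:.2f}")
        if abs(st['contact_force'][2]-F0)>25: print("force!");break
        if stop and stop(st): break
    return psi,z
E
python3 - <<'E'
from h import *
import json
psi=np.radians(160);c=[.5545,.248];z=.135
F0=bot.get_state()["contact_force"][2]
bot.servo_line([*c,.16],down(psi),speed=.12)
print(bot.servo_line([*c,z],down(psi),speed=.05,force_limit=6))
bot.close_gripper(15);bot.pause(.2);st=bot.get_state();print(st["tool_pos"],st["contact_force"]-[0,0,F0],st["wrist_torque"],st["width"],st["finger_force"])
psi,z=turn(psi,z,c,-.8,F0,4)
json.dump([psi,z,c,F0],open("s.json","w"))
E
```

```text
False
[0.554 0.248 0.135] [-2.163 -0.803  1.649] [ 0.221  0.514 -0.063] 0.044613394232922154 14.999214923009276
20.99 psi 149 z 0.1348 0.1349 Fz 2.29 T [ 0.275  0.528 -0.037] w 0.0446 q7 2.20
21.29 psi 137 z 0.1346 0.1347 Fz 3.76 T [ 0.335  0.542 -0.012] w 0.0449 q7 2.01
21.59 psi 126 z 0.1344 0.1345 Fz 3.49 T [0.302 0.539 0.017] w 0.0447 q7 1.82
21.89 psi 114 z 0.1342 0.1344 Fz 3.21 T [ 0.363  0.499 -0.024] w 0.0445 q7 1.63
```

```bash
python3 - <<'E'
from h import *
import json
psi,z,c,F0=json.load(open("s.json"))
psi,z=turn(psi,z,c,-2.6,F0,4)
json.dump([psi,z,c,F0],open("s.json","w"))
E
```

```text
22.19 psi 103 z 0.1341 0.1342 Fz 4.17 T [0.271 0.489 0.008] w 0.0446 q7 1.45
22.49 psi 91 z 0.1339 0.1340 Fz 4.27 T [ 0.242  0.551 -0.015] w 0.0442 q7 1.26
22.79 psi 80 z 0.1338 0.1339 Fz 4.92 T [0.206 0.54  0.004] w 0.0447 q7 1.07
23.09 psi 68 z 0.1337 0.1337 Fz 4.48 T [0.147 0.57  0.019] w 0.0448 q7 0.89
23.39 psi 57 z 0.1336 0.1335 Fz 5.18 T [ 0.089  0.667 -0.004] w 0.0445 q7 0.70
23.69 psi 45 z 0.1335 0.1334 Fz 5.28 T [ 0.049  0.713 -0.002] w 0.0450 q7 0.52
23.99 psi 34 z 0.1334 0.1333 Fz 4.98 T [-0.002  0.802 -0.037] w 0.0447 q7 0.33
24.29 psi 22 z 0.1333 0.1332 Fz 4.65 T [ 0.095  0.772 -0.01 ] w 0.0447 q7 0.15
24.58 psi 11 z 0.1332 0.1331 Fz 3.57 T [ 0.09   0.771 -0.061] w 0.0445 q7 -0.04
24.88 psi -0 z 0.1330 0.1329 Fz 3.73 T [ 0.192  0.867 -0.031] w 0.0445 q7 -0.22
25.17 psi -12 z 0.1328 0.1328 Fz 3.96 T [0.214 0.88  0.012] w 0.0444 q7 -0.40
25.46 psi -23 z 0.1327 0.1327 Fz 5.02 T [ 0.356  0.993 -0.01 ] w 0.0447 q7 -0.58
25.75 psi -35 z 0.1326 0.1326 Fz 3.05 T [ 0.421  0.951 -0.012] w 0.0444 q7 -0.76
```

```bash
python3 - <<'E'
from h import *
import json
psi,z,c,F0=json.load(open("s.json"))
psi,z=turn(psi,z,c,-1.4,F0,4,stop=lambda s:s["wrist_torque"][2]>.09)
json.dump([psi,z,c,F0],open("s.json","w"));print(bot.get_state()["contact_force"])
im,d=viewer.grab_frame("top");a=im[200:380,100:340]
save("t6",cv2.resize(a,(600,450)))
E
```

```text
26.04 psi -46 z 0.1324 0.1325 Fz 2.82 T [0.423 0.892 0.01 ] w 0.0444 q7 -0.93
26.33 psi -58 z 0.1322 0.1323 Fz 3.65 T [0.436 0.906 0.006] w 0.0448 q7 -1.11
26.62 psi -69 z 0.1321 0.1321 Fz 4.03 T [ 0.302  0.85  -0.005] w 0.0444 q7 -1.28
26.92 psi -81 z 0.1319 0.1320 Fz 4.16 T [0.324 0.711 0.001] w 0.0448 q7 -1.46
27.21 psi -92 z 0.1318 0.1318 Fz 3.17 T [ 0.232  0.699 -0.025] w 0.0450 q7 -1.63
27.50 psi -104 z 0.1316 0.1317 Fz 3.68 T [ 0.225  0.114 -0.025] w 0.0442 q7 -1.80
27.79 psi -115 z 0.1314 0.1316 Fz 4.73 T [ 0.286  0.486 -0.008] w 0.0446 q7 -1.98
[-2.145  1.545  4.225]
```

View pics/t6.png

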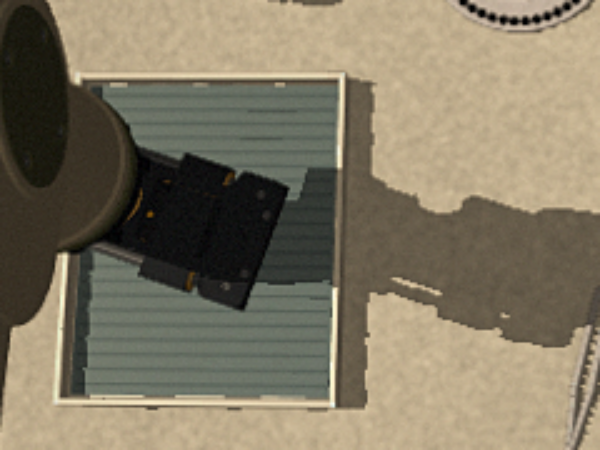

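The hand hides the bottle in this view (gripper at (200,220)), and no stop has shown in the torque. I'll let go and check the cap height, mark and bottle yaw directly.

```bash
python3 - <<'E'
from h import *
import json
psi,z,c,F0=json.load(open("s.json"))
bot.ungrasp(); bot.servo_line([*c,.18],down(psi),speed=.15)
bot.movep([*c,.26],down(np.radians(-20)));bot.pause(.2)
st=bot.get_state(); print(st["time_s"],st["contact_force"],st["q"])
im,d=viewer.grab_frame("wrist");save("w7",im)
for n in("cap","bottle"):
    for e in viewer.regions_of(n,"wrist")[:1]:
        P,_,_=cloud("wrist",d,e["pixels"],st); 
        Q=P[P[:,2]>.128]; print(n,e["conf"],np.median(Q,0),cv2.minEnclosingCircle(Q[:,:2].astype(np.float32)*1000),np.percentile(Q[:,2],[10,50,90]))
# mark
m,T=model("wrist",st)
for f in ("w5","w7"):
    a=cv2.cvtColor(cv2.imread(f"pics/{f}.png"),cv2.COLOR_BGR2HSV)
    k=cv2.inRange(a,(15,130,120),(32,255,255)); k[300:]=0
    v,u=np.nonzero(k); print(f,len(u),u.mean(),v.mean(),u.min(),u.max(),v.min(),v.max())
E
```

```text
30.7667 [ 0.756  0.326 -0.166] [-1.21   0.389  0.94   1.524 -0.316  1.391 -0.598]
cap 0.63 [0.556 0.249 0.136] ((555.7118530273438, 247.83412170410156), 23.77518653869629) [0.134 0.136 0.137]
bottle 0.69 [0.556 0.25  0.136] ((555.6632080078125, 248.04693603515625), 23.564401626586914) [0.134 0.136 0.137]
w5 136 310.1102941176471 246.39705882352942 296 323 239 254
w7 133 315.3533834586466 225.94736842105263 309 322 210 240
```

View pics/w7.png

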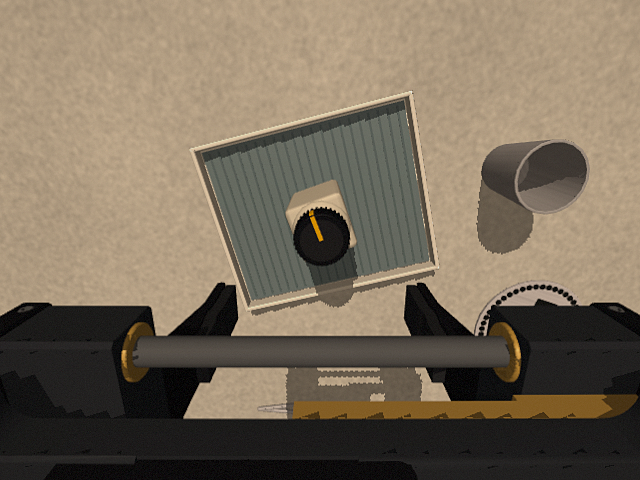

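The wrist view shows the cap 3 mm lower and its mark turned −276°, so there was no slip in the fingers. The bottle yawed about −30° on its liner, from edges at about 46° to edges at about 16°. Together these mean the stop was reached and the cap had started about 4.3 rad out. I'll regrip, nip it down a bit more to be sure, then back off 1.57.

```bash
python3 - <<'E'
from h import *
import json
psi=np.radians(-20);c=[.5550,.248];z=.132
F0=bot.get_state()["contact_force"][2]
bot.servo_line([*c,.16],down(psi),speed=.12)
print(bot.servo_line([*c,z],down(psi),speed=.05,force_limit=6))
bot.close_gripper(15);bot.pause(.2);st=bot.get_state();print(st["tool_pos"],st["contact_force"]-[0,0,F0],st["wrist_torque"],st["width"])
print("cw");
for i in range(3):  # at the stop: no descent wanted
    z+=.0002*.0045/.0063*1.0; psi,z=turn(psi,z,c,-.2,F0,6)
bot.pause(.3)
print("ccw"); psi,z=turn(psi,z,c,1.57,F0,5,step=.157)
bot.ungrasp(); bot.servo_line([*c,.18],down(psi),speed=.15)
bot.movep([*c,.26],down(np.radians(-20)));bot.pause(.2)
st=bot.get_state(); print(st["time_s"],np.degrees(psi),z)
im,d=viewer.grab_frame("wrist");save("w8",im)
a=cv2.imread("pics/w7.png")[130:310,180:450];b=cv2.imread("pics/w8.png")[130:310,180:450]
cv2.imwrite("pics/cmp.png",cv2.resize(np.hstack([a,b]),None,fx=1.45,fy=1.45,interpolation=cv2.INTER_CUBIC))
for e in viewer.regions_of("cap","wrist")[:1]:
    P,_,_=cloud("wrist",d,e["pixels"],st); Q=P[P[:,2]>.128]; print(e["conf"],cv2.minEnclosingCircle(Q[:,:2].astype(np.float32)*1000),np.percentile(Q[:,2],[10,50,90]))
E
```

```text
False
[0.555 0.248 0.132] [0.159 0.112 0.724] [-0.08   0.24  -0.008] 0.04450175829132761
cw
33.88 psi -31 z 0.1318 0.1319 Fz 3.72 T [-0.152  0.267 -0.039] w 0.0447 q7 -0.70
34.17 psi -43 z 0.1317 0.1319 Fz 5.18 T [-0.127  0.33   0.022] w 0.0447 q7 -0.88
34.47 psi -54 z 0.1317 0.1318 Fz 5.62 T [-0.042  0.329  0.035] w 0.0446 q7 -1.05
ccw
35.02 psi -45 z 0.1318 0.1319 Fz 4.87 T [ 0.003  0.178 -0.031] w 0.0446 q7 -0.92
35.28 psi -36 z 0.1319 0.1320 Fz 5.72 T [0.178 0.25  0.019] w 0.0443 q7 -0.79
35.54 psi -27 z 0.1321 0.1321 Fz 6.48 T [0.147 0.236 0.013] w 0.0448 q7 -0.65
35.80 psi -18 z 0.1322 0.1322 Fz 6.66 T [ 0.205  0.237 -0.007] w 0.0446 q7 -0.51
36.06 psi -9 z 0.1324 0.1323 Fz 6.38 T [ 0.189  0.203 -0.03 ] w 0.0450 q7 -0.37
36.32 psi -0 z 0.1326 0.1325 Fz 6.59 T [0.239 0.208 0.013] w 0.0440 q7 -0.23
36.58 psi 9 z 0.1328 0.1326 Fz 5.66 T [ 0.217  0.197 -0.006] w 0.0448 q7 -0.09
36.85 psi 18 z 0.1329 0.1327 Fz 4.19 T [ 0.231  0.124 -0.007] w 0.0446 q7 0.05
37.12 psi 27 z 0.1330 0.1329 Fz 5.10 T [0.25  0.223 0.014] w 0.0446 q7 0.20
37.38 psi 36 z 0.1331 0.1330 Fz 5.31 T [0.238 0.215 0.006] w 0.0446 q7 0.34
39.9167 35.57690612768987 0.1330864699090853
0.67 ((555.5639038085938, 247.8043670654297), 23.500600814819336) [0.135 0.137 0.138]
```

View pics/cmp.png

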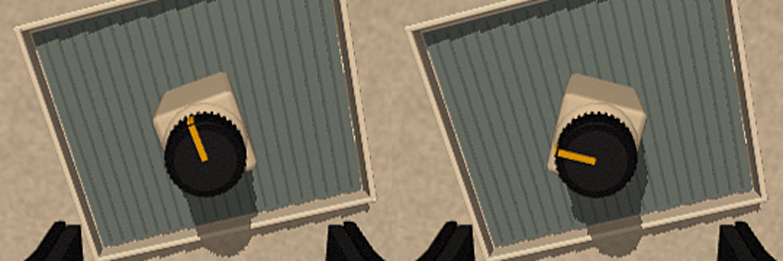

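In the comparison, the nip-down turned the bottle about 36° with the cap, which confirms the stop. The mark went from 91° to 182° relative to the bottle edges, so it is backed off a quarter turn. Regrip and hand in.

```bash
python3 - <<'E'
from h import *
psi=np.radians(-20);c=[.5553,.248];z=.133
F0=bot.get_state()["contact_force"][2]
bot.servo_line([*c,.16],down(psi),speed=.12)
print(bot.servo_line([*c,z],down(psi),speed=.05,force_limit=6))
bot.close_gripper(12);bot.pause(.3)
bot.servo_line([*c,z-.0003],down(psi),speed=.005); bot.pause(.6)
st=bot.get_state();print(st["tool_pos"],st["contact_force"]-[0,0,F0],st["wrist_torque"],st["width"],st["finger_force"],st["dq"],st["time_s"])
print(bot.sign_off())
E
```

```text
False
[0.555 0.248 0.133] [-3.674 -0.156  4.524] [-0.016  0.67   0.012] 0.04440840668628653 12.000756170600653 [ 0.    -0.001 -0.     0.    -0.001 -0.001 -0.   ] 43.625
the job is handed in; nothing more can be done
None
```

The job is handed in at 43.6 s: the bottle stands upright in the tray, its cap was screwed to the stop and backed off a quarter turn (about 91° by the paint mark), and the gripper is holding the cap still at 12 N.

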